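Find the tightest calibrator well for a stem thermometer

ROBOT

A 6-joint arm with a two-finger parallel gripper is mounted at the origin on a cart in front of the work surface, level with it; the furniture and walls round the work are solid. World frame = base frame: x ahead of the robot, y to its left, z up, the work surface at z = 0. Lengths are in m, angles in degrees, forces in N, time in s.
With the tool pointing down it reaches from about 0.375 to 0.9 m from the base axis. Payload 3.1 kg.
Tool frame: the origin (TCP) lies between the finger pads; the fingertips stand 22 mm ahead of it and the grasp point (between the pads) lies 3 mm ahead of it; y points along the fingers, x is the direction in which the jaws open and shut, and the axes are right-handed (so a half turn about y gives the same grasp; the last joint's range is limited). The gripper opens to 87 mm and grips with 3 to 60 N. Pads are 19 mm wide; open, the fingers measure 117 mm over their backs; the gripper's body (75 mm by 190 mm) begins 51 mm behind the grasp point.
Start: joints at [-10.227, 30.224, 82.088, -0, 67.689, -10.227], TCP at [0.625, 0, 0.245] pointing down, gripper open.
Joint ranges: [-176.69, 176.69], [-43.24, 126.21], [12.49, 139.97], [-82, 262], [0, 151.66], [-163.58, 163.58]. Speed limits (degrees/s): [159.86, 159.86, 180, 180, 180, 180].

INTERFACE

Orientations are given as a 3x3 rotation matrix whose columns are the frame's x, y, z axes.
In Python, from rig import bot, imaging, workorder gives the robot as it stands. The module is installed in compiled form; this text tells all that it offers.
- The arm moves only by the tool drive_tool, never from a script. Its argument "commands" is a list of rows, each an object of numbers: "dx", "dy", "dz": the shift along the tool's x, y, z normalised to -1 to 1, where 1 is 4 cm; "wx", "wy", "wz": the turn, a rotation vector about the tool's x, y, z normalised to -1 to 1, where 1 is pi/2 rad; "grip": the finger opening in mm, from 0 to 87. In form: [{"dx": .., "dy": .., "dz": .., "wx": .., "wy": .., "wz": .., "grip": ..}, ...]. A call has 1 to 8 rows; each row shifts and turns the commanded pose from where the row before left it, along the tool's axes as they then stand; what a row does not reach is not made up. A row lasts 1/8 s, in which the tool goes at most 62.5 mm and 10.7 degrees, less where a joint would pass 70% of its speed; a pose out of reach is approached as far as the arm can. A call with a number of a shift or a turn outside -1 to 1 is refused whole. A call with a gripper value outside its range is refused whole. The fingers move at their own pace and stop on an object; the grip force is fixed at half the most. Time passes only in rows, so rows that do not move let the fingers close. It gives the time, the measured TCP pose, the force and the opening at its end, in the units of the state.
- bot.read_state(): the state, without advancing time (a new reading comes with each control period).
- imaging.capture(name): name is "scene" or "side" or "wrist"; returns (picture, depth): 400x640x3 uint8, red, green, blue; 400x640 float32, m along the optical axis (not along the pixel's ray), 0 where there is no reading.
- imaging.get_calibration(name): a dict with "mtx" (3x3 intrinsics, pixels), "world_to_cam" (4x4, takes a point from world to camera coordinates). Camera axes: x right, y down, z forward; pixel columns grow to the right and rows downward; lengths in m; the calibration is good to about 2 mm. A picture is of the moment at which its call begins: read the wrist's pose just before it. get_calibration takes no time and is no camera call; for the wrist camera it gives the pose at the moment of the call.
- workorder.hand_in(): hands the job in, once; it reports no verdict.
The state is a dict: "time_s": time; "joint_positions": joint angles; "qvel": joint speeds; "tau": joint torques, N m; "position": TCP position; "tcp_rot": TCP orientation; "force": force on the tool from outside, world axes, zero at the start; "moment": the same for the moment, N m; "opening": opening from 0.0 (shut) to 1.0 (fully open).
Only numpy, scipy, OpenCV 4.12 (cv2) and the standard library are available. Lean on these libraries where they do the work, as an engineer would, in place of code of your own. Each camera call takes 0.05 s, during which the arm holds its last target. There are 200 camera calls.

TASK

Take the thermometer from the place with the green tag on the white rest and seat it for calibration in the tightest well of the dry-block calibrator that its stem slides into. The stem is unmarked, so size it by feel: begin with the widest well, letting the stem a couple of centimetres in, and work down one well after another until one refuses it under a light push straight on its mouth. Then go back to the last well that took it and leave it there upright, fully home with its collar flat on the block; never force or drop the stem, and leave the other thermometers and the things around where they are.

Things in the scene. Friction and masses are not known exactly. Their poses are not given: they have to be found in the camera images.
- thermo_a: stem thermometer, about 70 g, one of three look-alikes. Origin: centre of its collar's underside; z up along the stem's axis. Above: black collar 28 mm across, 5 mm thick, on four tiny feet, then a grey grip 24 mm (x) by 30 mm (y) from 5 to 48 mm. Below: straight steel stem 52 mm long, tip tapered over 3 mm. Stands loose in the rest, held by its collar
- thermo_b: look-alike of thermo_a: same size and frame, but a stem of another diameter. The three stems are unmarked, all different, between 6 and 12 mm
- thermo_c: look-alike of thermo_a: same size and frame, stem of a third diameter. Which of the three stands in which place of the rest changes from start to start
- tip_a (a point): tip of the stem of thermo_a: on the axis, 52 mm below its origin
- tip_b (a point): tip of the stem of thermo_b: on the axis, 52 mm below its origin
- tip_c (a point): tip of the stem of thermo_c: on the axis, 52 mm below its origin
- rest: fixed white rest, 64x180x66 mm: a top plate at 66 mm with three 18 mm holes in a row along its y axis, 56 mm apart (y = +56, 0, -56 mm), the collars standing on the plate. Origin under its middle. The thermometers' axes are parallel to the rest's; fingers that close along its x axis have free room
- marked_place (a point): centre of the rest's hole at y = +56 mm (its left end), at top-plate height; an green tag on the plate's front edge marks it. The thermometer to be seated starts here
- calibrator: fixed rigid dry-block calibrator, 125x200x78 mm, control panel to the robot (-x); origin under its middle. The aluminium block in its top stands 6 mm proud and has five blind wells, 56 mm deep, in a row along y, 30 mm apart, ordered by size; one (widest) to five (narrowest) small pips in front of them
- well_1 (a point): centre of the mouth of well 1 at the block's top face (z up), 15 mm in diameter, the widest, at the calibrator's left (+y) end. The well that fits a stem is 1 mm wider than it; the next narrower well is 1.5 mm too tight and stops the stem within 5 mm of the mouth
- well_2 (a point): centre of the mouth of well 2 at the block's top face (z up), 12.5 mm in diameter
- well_3 (a point): centre of the mouth of well 3 at the block's top face (z up), 10 mm in diameter
- well_4 (a point): centre of the mouth of well 4 at the block's top face (z up), 7.5 mm in diameter
- well_5 (a point): centre of the mouth of well 5 at the block's top face (z up), 5 mm in diameter, the narrowest. A stem bears 30 N of contact: meeting the rigid block at 10 to 15 mm/s with a stop at 3 N stays well below that, at 30 mm/s it does not
- sample_cup: loose sample cup with a yellow lid, 51 mm wide, 63 mm tall, behind the calibrator; origin under its middle; bystander
- timer: loose white wind-up timer with a red dial, 60x60x39 mm, behind the calibrator; origin under its middle; bystander
- dropper: loose white dropper bottle with a yellow cap, 33 mm wide, 75 mm tall, to the right of the rest; origin under its middle; bystander
- strip_tub: loose white test-strip tub, 48x44x107 mm, beyond the dropper bottle; origin under its middle; bystander
Not all that is in view belongs to the job. Leave any pink look-alike of the thermo_c alone.

How it is judged (in metres and radians):
On the way, in this order (a step that is already met when the one before it is completed fails the run):
1. a thermometer's stem has been at least 10 mm down the widest well (((z of tip_a in the frame of well_1 below -0.01 m and horizontal distance between tip_a and well_1 below 0.008 m) or (z of tip_b in the frame of well_1 below -0.01 m and horizontal distance between tip_b and well_1 below 0.008 m) or (z of tip_c in the frame of well_1 below -0.01 m and horizontal distance between tip_c and well_1 below 0.008 m))), for 0.1 s.
2. then its stem has been at least 10 mm down the tightest well that takes it (((z of tip_a in the frame of well_2 below -0.01 m and horizontal distance between tip_a and well_2 below 0.008 m) or (z of tip_b in the frame of well_3 below -0.01 m and horizontal distance between tip_b and well_3 below 0.008 m) or (z of tip_c in the frame of well_4 below -0.01 m and horizontal distance between tip_c and well_4 below 0.008 m))), for 0.1 s.
3. then its tip has been pushed on the mouth of the next narrower well with more than 1.5 N, within 4 mm of its centre, and refused (((contact force between thermo_a and calibrator above 1.5 N and horizontal distance between tip_a and well_3 below 0.004 m and z of tip_a in the frame of well_3 between -0.006 and 0.003 m) or (contact force between thermo_b and calibrator above 1.5 N and horizontal distance between tip_b and well_4 below 0.004 m and z of tip_b in the frame of well_4 between -0.006 and 0.003 m) or (contact force between thermo_c and calibrator above 1.5 N and horizontal distance between tip_c and well_5 below 0.004 m and z of tip_c in the frame of well_5 between -0.006 and 0.003 m))), for 0.05 s.
At the end, for the whole second after the job is handed in: The tagged thermometer rests in the tightest well its stem enters: collar within 3 mm of the block, axis within 3 mm of the well's and 0.06 rad of upright. The tagged place is empty; the other two stand upright within 15 mm of where they were (((z of thermo_a in the frame of well_2 below 0.003 m and horizontal distance between thermo_a and well_2 below 0.003 m and angle between thermo_a's own z axis and vertical below 0.06 rad and linear speed of thermo_a below 0.02 m/s and distance of each of thermo_b, thermo_c from where it was at the start of the episode below 0.015 m and angle between each of thermo_b, thermo_c's own z axis and vertical below 0.1 rad and distance between each of thermo_a, thermo_b, thermo_c and marked_place above 0.035 m) or (z of thermo_b in the frame of well_3 below 0.003 m and horizontal distance between thermo_b and well_3 below 0.003 m and angle between thermo_b's own z axis and vertical below 0.06 rad and linear speed of thermo_b below 0.02 m/s and distance of each of thermo_a, thermo_c from where it was at the start of the episode below 0.015 m and angle between each of thermo_a, thermo_c's own z axis and vertical below 0.1 rad and distance between each of thermo_a, thermo_b, thermo_c and marked_place above 0.035 m) or (z of thermo_c in the frame of well_4 below 0.003 m and horizontal distance between thermo_c and well_4 below 0.003 m and angle between thermo_c's own z axis and vertical below 0.06 rad and linear speed of thermo_c below 0.02 m/s and distance of each of thermo_a, thermo_b from where it was at the start of the episode below 0.015 m and angle between each of thermo_a, thermo_b's own z axis and vertical below 0.1 rad and distance between each of thermo_a, thermo_b, thermo_c and marked_place above 0.035 m))); the robot touches nothing.
It fails at once if a thermometer and the calibrator press on each other with more than 30 N (forced or dropped) (contact force between any of thermo_a, thermo_b, thermo_c and calibrator above 30 N).
It fails at once if a second thermometer is displaced by more than 15 mm (distance of each of thermo_a, thermo_b from where it was at the start of the episode above 0.015 m or distance of each of thermo_b, thermo_c from where it was at the start of the episode above 0.015 m or distance of each of thermo_a, thermo_c from where it was at the start of the episode above 0.015 m).
It fails at once if a bystander (sample cup, timer, dropper bottle, strip tub) is displaced by more than 20 mm (distance of any of sample_cup, timer, dropper, strip_tub from where it was at the start of the episode above 0.02 m).
It also fails if it takes over 72 s, if anything falls off the work surface, if the arm or the gripper's body presses on something with over 40 N, if the wrist force passes 120 N, or if a joint passes its speed limit or range.

## Working session

There is one attempt and no reset: what is moved stays moved. The work goes in short steps, Python scripts to look and compute and a tool call to move; the robot and the scene stay as the last step left them, time stands still between calls to the robot, and variables do not carry over. Pictures are saved under pics/ and viewed, on a budget of 10 in all, crops included, one or two more only if the job needs it, and the job is handed in when it is done.

Besides the shell and the picture viewer there is one more tool, called after "Emit:" as name(argument=value, ...) on one line, values as JSON. drive_tool: Moves the arm, as the interface text tells. Its arguments: {"type":"object","properties":{"commands":{"type":"array"}},"required":["commands"]}

```bash
mkdir -p pics; ls
python3 - <<'E'
from rig import bot, imaging
import cv2,numpy as np
s=bot.read_state();print({k:np.round(v,3).tolist() for k,v in s.items()})
for n in("scene","side"):
    p,d=imaging.capture(n);c=imaging.get_calibration(n)
    np.savez(f"pics/{n}0.npz",p=p,d=d,K=c["mtx"],T=c["world_to_cam"])
    cv2.imwrite(f"pics/{n}0.png",p[...,::-1])
    print(n,c["mtx"],np.linalg.inv(c["world_to_cam"]).round(3))
a=cv2.imread("pics/scene0.png");b=cv2.imread("pics/side0.png")
cv2.imwrite("pics/both0.png",np.vstack([a,b])[:,:][:, :]) if False else None
E
```

```text
pics
{'time_s': 0.0, 'joint_positions': [-10.229, 30.278, 82.155, 0.001, 67.689, -10.228], 'qvel': [0.111, 0.004, -0.061, -0.013, 0.016, -0.083], 'tau': [-0.001, -44.005, -17.659, 0.063, 0.058, -0.0], 'position': [0.624, 0.0, 0.244], 'tcp_rot': [[1.0, -0.002, 0.0], [-0.0, 0.0, 1.0], [-0.002, -1.0, 0.0]], 'force': [0.72, -0.084, -0.298], 'moment': [0.046, -0.032, -0.005], 'opening': 0.999}
scene [[371.96628567   0.         322.43695173]
 [  0.         371.96628567 195.41190446]
 [  0.           0.           1.        ]] [[ 0.861 -0.39   0.327  0.238]
 [-0.509 -0.638  0.578 -0.613]
 [-0.016 -0.664 -0.748  0.739]
 [ 0.     0.     0.     1.   ]]
side [[404.63823429   0.         319.87165327]
 [  0.         404.63823429 204.1948642 ]
 [  0.           0.           1.        ]] [[ 0.988 -0.044  0.147  0.366]
 [-0.151 -0.429  0.891 -1.084]
 [ 0.024 -0.902 -0.431  0.581]
 [ 0.     0.     0.     1.   ]]
```

View pics/scene0.png

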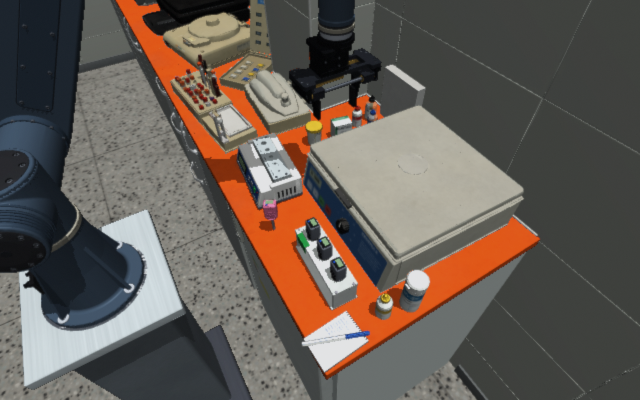

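View pics/side0.png

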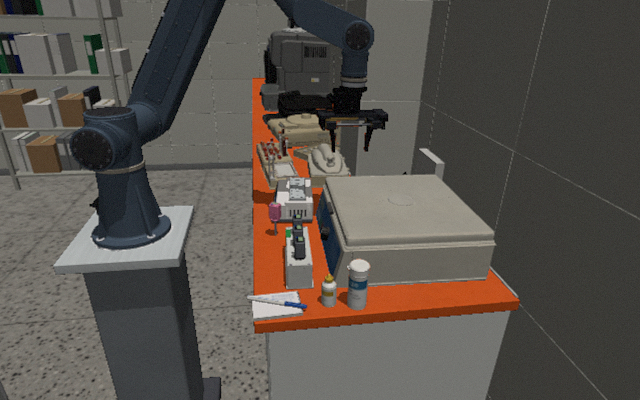

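The scene view shows the white rest with three dark grips at about (312,228), (323,247) and (338,268). The green tag is at (304,241), beside the first grip. The calibrator is at about (268,172) and the pink look-alike stands at (270,212). I'll leave the pink one alone: it isn't in the rest. The thermometer at (312,228) next to the green tag is the target. I'll confirm it in a crop and measure.

```bash
cat > h.py <<'E'
import numpy as np,cv2
def load(n):
    z=np.load(f"pics/{n}.npz");return z["p"],z["d"],z["K"],z["T"]
def cloud(d,K,T):
    v,u=np.mgrid[:d.shape[0],:d.shape[1]]
    c=np.stack([(u-K[0,2])/K[0,0]*d,(v-K[1,2])/K[1,1]*d,d,np.ones_like(d)],-1)
    w=c@np.linalg.inv(T).T; w=w[...,:3]; w[d==0]=np.nan; return w
def ray(u,v,z,K,T):
    M=np.linalg.inv(T);r=M[:3,:3]@np.array([(u-K[0,2])/K[0,0],(v-K[1,2])/K[1,1],1]);o=M[:3,3]
    return o+r*(z-o[2])/r[2]
def snap(n,tag):
    from rig import imaging
    c=imaging.get_calibration(n);p,d=imaging.capture(n)
    np.savez(f"pics/{tag}.npz",p=p,d=d,K=c["mtx"],T=c["world_to_cam"]);return p,d,c["mtx"],c["world_to_cam"]
E
python3 - <<'E'
from h import *
p,d,K,T=load("scene0");w=cloud(d,K,T)
for (u,v) in [(312,222),(323,241),(338,262),(304,241),(270,208),(268,150),(275,170)]:print((u,v),w[v,u].round(3))
hsv=cv2.cvtColor(p,cv2.COLOR_RGB2HSV)
g=(hsv[...,0]>45)&(hsv[...,0]<80)&(hsv[...,1]>120);g[:,:230]=0;g[:,340:]=0
print("green",g.sum(),np.argwhere(g).mean(0),np.nanmedian(w[g],0).round(3))
def rect(m,name):
    q=w[m][:,:2].astype(np.float32);r=cv2.minAreaRect(q);print(name,m.sum(),r);
box=np.zeros(d.shape,bool);box[215:310,290:362]=1
rect(box&(abs(w[...,2]-.066)<.004)&(hsv[...,1]<60)&(hsv[...,2]>120),"rest")
# median z of calibrator
box[:]=0;box[130:207,232:304]=1
zz=w[...,2]
print(np.histogram(zz[box],bins=np.arange(0,.1,.004)))
rect(box&(zz>.070)&(zz<.082),"cal");rect(box&(zz>.0815)&(zz<.09),"block")
cv2.imwrite("pics/crop0.png",cv2.resize(p[125:315,225:365,::-1],None,fx=3.1,fy=3.1,interpolation=cv2.INTER_CUBIC))
from rig import imaging
c=imaging.get_calibration("wrist");print(c["mtx"],np.linalg.inv(c["world_to_cam"]).round(3))
E
```

```text
(312, 222) [ 0.455 -0.183  0.113]
(323, 241) [ 0.45  -0.238  0.115]
(338, 262) [ 0.449 -0.296  0.116]
(304, 241) [ 0.431 -0.188  0.067]
(270, 208) [ 0.4   -0.087  0.095]
(268, 150) [0.489 0.121 0.071]
(275, 170) [0.469 0.034 0.078]
green 116 [235.52586207 298.25      ] [ 0.428 -0.18   0.066]
rest 962 ((0.4505921006202698, -0.2406039834022522), (0.18116411566734314, 0.05666196346282959), 87.0364990234375)
(array([808,  42,  80, 113,  89,  94, 101, 102, 164, 110, 107,  99, 101,
        96, 113, 493, 403, 389, 269, 688,  18,   1,   2,   2]), array([0.   , 0.004, 0.008, 0.012, 0.016, 0.02 , 0.024, 0.028, 0.032,
       0.036, 0.04 , 0.044, 0.048, 0.052, 0.056, 0.06 , 0.064, 0.068,
       0.072, 0.076, 0.08 , 0.084, 0.088, 0.092, 0.096]))
cal 1258 ((0.4867354929447174, 0.0869060605764389), (0.19961442053318024, 0.08069717884063721), 84.21360778808594)
block 2 ((0.4166111946105957, -0.08202625066041946), (0.0018022769363597035, 0.0), -120.73992919921875)
[[358.96171474   0.         321.35421551]
 [  0.         358.96171474 208.16289113]
 [  0.           0.           1.        ]] [[ 1.     0.001 -0.003  0.625]
 [-0.    -0.952 -0.305  0.085]
 [-0.003  0.305 -0.952  0.383]
 [ 0.     0.     0.     1.   ]]
```

View pics/crop0.png

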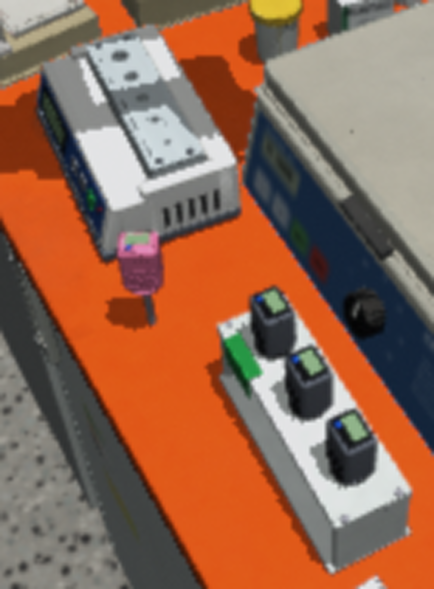

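The crop confirms the target: the dark grip at crop (272,322), scene (312,228), stands next to the green tag at the rest's left end. The pink one stands outside the rest. Next I'll move over the calibrator for a wrist view.

Emit:
drive_tool(commands=[{"dx":-0.8,"dz":0.3,"dy":-0.2,"grip":87},{"dx":-0.8,"dz":0.3,"dy":-0.2,"grip":87},{"dx":-0.8,"dz":0.3,"dy":-0.2,"grip":87},{"dx":-0.8,"dz":0.3,"dy":-0.2,"grip":87},{"dx":-0.6,"grip":87},{"grip":87},{"grip":87}])

```text
schema error: expected keys dx, dy, dz, wx, wy, wz, grip
```

Run:
```python
from h import *
p,d,K,T=load("scene0");w=cloud(d,K,T)
m=(w[...,1]>-.32)&(w[...,1]<-.1)&(w[...,0]>.5)&(w[...,0]<.7)
for z in (.03,.06,.09,.12,.15,.18,.21):
    k=m&(abs(w[...,2]-z)<.015)&(abs(w[...,1]+.18)<.1)
    if k.sum(): q=w[k];print(z,k.sum(),[(y,np.nanmin(q[abs(q[:,1]-y)<.01,0]).round(3)) for y in(-.24,-.2,-.16,-.12) if (abs(q[:,1]-y)<.01).any()])
p,d,K,T=snap("wrist","w1");w=cloud(d,K,T)
print(np.linalg.inv(T).round(3))
cv2.imwrite("pics/w1.png",p[...,::-1])
```

```text
0.03 361 [(-0.24, np.float64(0.519)), (-0.2, np.float64(0.521)), (-0.16, np.float64(0.522)), (-0.12, np.float64(0.524))]
0.06 515 [(-0.24, np.float64(0.525)), (-0.2, np.float64(0.513)), (-0.16, np.float64(0.528)), (-0.12, np.float64(0.53))]
0.09 719 [(-0.24, np.float64(0.532)), (-0.2, np.float64(0.516)), (-0.16, np.float64(0.535)), (-0.12, np.float64(0.535))]
0.12 593 [(-0.24, np.float64(0.54)), (-0.2, np.float64(0.534)), (-0.16, np.float64(0.534)), (-0.12, np.float64(0.544))]
0.15 4226 [(-0.24, np.float64(0.547)), (-0.2, np.float64(0.549)), (-0.16, np.float64(0.549)), (-0.12, np.float64(0.551))]
[[ 1.     0.001 -0.003  0.625]
 [-0.    -0.952 -0.305  0.085]
 [-0.003  0.305 -0.952  0.383]
 [ 0.     0.     0.     1.   ]]
```

View pics/w1.png

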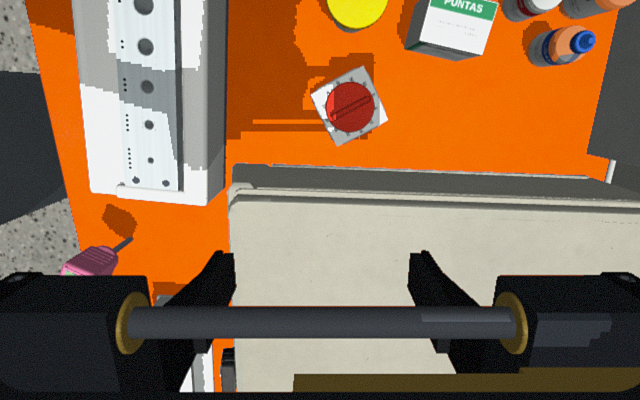

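Only the start view is available: the call was refused for missing keys. It shows five wells at about (144,5), (145,46), (147,87), (149,125) and (151,160), shrinking downward, with pips on their left. I'll repeat the move with all keys.

Emit:
drive_tool(commands=[{"dx":-0.8,"dy":-0.2,"dz":0.3,"wx":0,"wy":0,"wz":0,"grip":50},{"dx":-0.8,"dy":-0.2,"dz":0.3,"wx":0,"wy":0,"wz":0,"grip":50},{"dx":-0.8,"dy":-0.2,"dz":0.3,"wx":0,"wy":0,"wz":0,"grip":50},{"dx":-0.8,"dy":-0.2,"dz":0.3,"wx":0,"wy":0,"wz":0,"grip":50},{"dx":-0.6,"dy":0,"dz":0,"wx":0,"wy":0,"wz":0,"grip":50},{"dx":0,"dy":0,"dz":0,"wx":0,"wy":0,"wz":0,"grip":50},{"dx":0,"dy":0,"dz":0,"wx":0,"wy":0,"wz":0,"grip":50}])

```text
time_s: 1.02
position: [0.4743, 0.0478, 0.2767]
tcp_rot: [[1.0, 0.002, 0.0], [-0.0, -0.0, 1.0], [0.002, -1.0, -0.0]]
force: [0.9, -0.3, -0.7]
opening: 0.578
```

Run:
```python
from h import *
p,d,K,T=load("scene0");w=cloud(d,K,T)
m=(abs(w[...,1]+.2)<.1)&(w[...,0]>.56)&(w[...,0]<.65)
print("centrifuge top z pct",np.nanpercentile(w[m][:,2],[5,50,95]).round(3))
p,d,K,T=snap("wrist","w2");w=cloud(d,K,T)
print(np.linalg.inv(T).round(4))
a=cv2.resize(p[:,:,::-1],(800,500),interpolation=cv2.INTER_CUBIC)
cv2.imwrite("pics/w2.png",a)
```

```text
centrifuge top z pct [0.141 0.142 0.144]
[[ 1.000e+00 -8.000e-04  3.000e-04  4.743e-01]
 [-7.000e-04 -9.522e-01 -3.055e-01  1.329e-01]
 [ 5.000e-04  3.055e-01 -9.522e-01  4.161e-01]
 [ 0.000e+00  0.000e+00  0.000e+00  1.000e+00]]
```

View pics/w2.png

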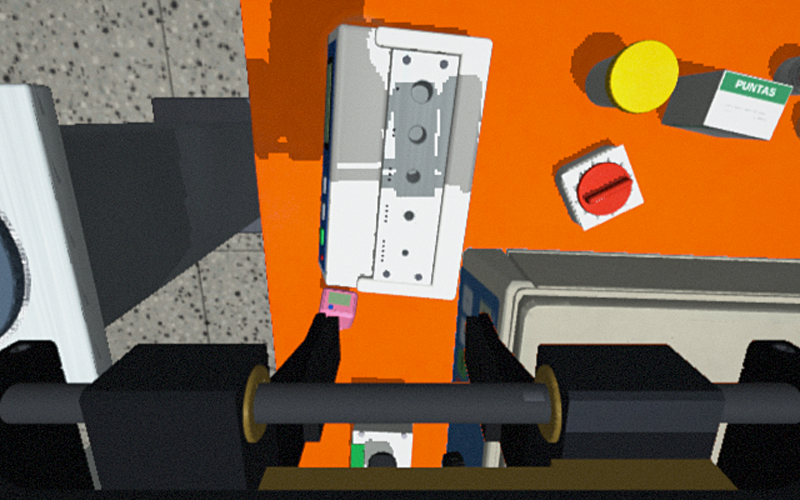

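The wrist view shows the five wells at resized pixels (422,91), (417,133), (413,176), (409,215) and (405,253), widest at the top. The target's tag is at (357,455). I'll refine the well centres next.

```bash
cat > wells.py <<'E'
from h import *
def wells(tag,guess,f=8,r=14):
    p,d,K,T=load(tag);w=cloud(d,K,T);P=[]
    g=cv2.cvtColor(p,cv2.COLOR_RGB2GRAY)
    vis=cv2.resize(p[...,::-1],None,fx=4,fy=4,interpolation=cv2.INTER_CUBIC)
    for i,(u,v) in enumerate(guess):
        u0,v0=int(round(u)),int(round(v));c=cv2.resize(g[v0-r:v0+r+1,u0-r:u0+r+1],None,fx=f,fy=f,interpolation=cv2.INTER_CUBIC)
        t=np.median(g[v0-r:v0+r+1,u0-r:u0+r+1]);_,b=cv2.threshold(c,int(t*.8),255,cv2.THRESH_BINARY_INV)
        cs,_=cv2.findContours(b,cv2.RETR_EXTERNAL,cv2.CHAIN_APPROX_NONE)
        cc=min([k for k in cs if cv2.contourArea(k)>150],key=lambda k:np.hypot(*(np.array(cv2.minEnclosingCircle(k)[0])-c.shape[0]/2)))
        (x,y),R=cv2.minEnclosingCircle(cc);x,y=(x+.5)/f-.5+u0-r,(y+.5)/f-.5+v0-r;R/=f
        q=ray(x,y,.078,K,T);dep=(T@np.r_[q,1])[2]
        print(i+1,round(x,1),round(y,1),"diam mm",round(2*R*dep/K[0,0]*1e3,1),q.round(4),"ring z",np.nanmedian(w[v0-12:v0+13,u0-12:u0+13,2]).round(4));P.append(q[:2])
        cv2.circle(vis,(int(4*x+1.5),int(4*y+1.5)),int(4*R),(0,0,255),1)
    P=np.array(P);k=np.arange(5)*-.03
    ang=lambda: None
    c=P.mean(0);vt=np.linalg.svd(P-c)[2][0];vt*=np.sign(vt[1])
    s=((P-c)@vt);print("along",s.round(4),"perp",((P-c)@[vt[1],-vt[0]]).round(4),"yaw",np.degrees(np.arctan2(-vt[0],vt[1])).round(2),"centre(well3)",c.round(4))
    print("fit",[(c+vt*a).round(4).tolist() for a in(.06,.03,0,-.03,-.06)])
    return vis
E
python3 - <<'E'
from wells import *
v=wells("w2",[(x/1.25,y/1.25) for x,y in[(422,91),(417,133),(413,176),(409,215),(405,253)]])
cv2.imwrite("pics/w2c.png",v[180:930,1000:1600])
E
```

```text
1 337.4 72.5 diam mm 16.6 [0.4886 0.1501 0.078 ] ring z 0.0766
2 333.8 107.6 diam mm 13.8 [0.4857 0.1203 0.078 ] ring z 0.0769
3 330.1 140.6 diam mm 10.9 [0.4826 0.0906 0.078 ] ring z 0.0771
4 326.7 172.2 diam mm 8.7 [0.4795 0.0606 0.078 ] ring z 0.0771
5 323.7 201.8 diam mm 5.7 [0.4767 0.031  0.078 ] ring z 0.0771
along [ 0.0599  0.0299  0.0001 -0.0301 -0.0598] perp [-0.      0.0001 -0.     -0.0001  0.0001] yaw -5.78 centre(well3) [0.4826 0.0905]
fit [[0.4887, 0.1502], [0.4857, 0.1204], [0.4826, 0.0905], [0.4796, 0.0607], [0.4766, 0.0308]]
```

Emit:
drive_tool(commands=[{"dx":-0.1,"dy":0,"dz":-1,"wx":0,"wy":0,"wz":0,"grip":50},{"dx":-0.1,"dy":0,"dz":-1,"wx":0,"wy":0,"wz":0,"grip":50},{"dx":-0.1,"dy":0,"dz":-1,"wx":0,"wy":0,"wz":0,"grip":50},{"dx":-0.1,"dy":0,"dz":-1,"wx":0,"wy":0,"wz":0,"grip":50},{"dx":-0.1,"dy":0,"dz":-1,"wx":0,"wy":0,"wz":0,"grip":50},{"dx":0,"dy":0,"dz":-0.8,"wx":0,"wy":0,"wz":0,"grip":50},{"dx":0,"dy":0,"dz":0,"wx":0,"wy":0,"wz":0,"grip":50},{"dx":0,"dy":0,"dz":0,"wx":0,"wy":0,"wz":0,"grip":50}])

```text
time_s: 2.08
position: [0.4532, -0.1838, 0.2761]
tcp_rot: [[1.0, -0.001, 0.001], [-0.001, 0.001, 1.0], [-0.001, -1.0, 0.001]]
force: [-0.4, -0.8, -0.0]
opening: 0.577
```

Run:
```python
from h import *
p,d,K,T=snap("wrist","w3");w=cloud(d,K,T)
print(np.linalg.inv(T)[:3,3].round(4))
v=cv2.imread("pics/w2c.png")
b=cv2.resize(p[...,::-1],(800,500))
cv2.imwrite("pics/w3.png",b)
a=cv2.resize(v,(340,425));k=cv2.resize(p[...,::-1],(720,450))[:, 150:610]
c=np.zeros((450,800,3),np.uint8);c[:425,:340]=a;c[:,340:]=k;cv2.imwrite("pics/w3b.png",c)
```

```text
[ 0.4535 -0.0989  0.4156]
```

View pics/w3b.png

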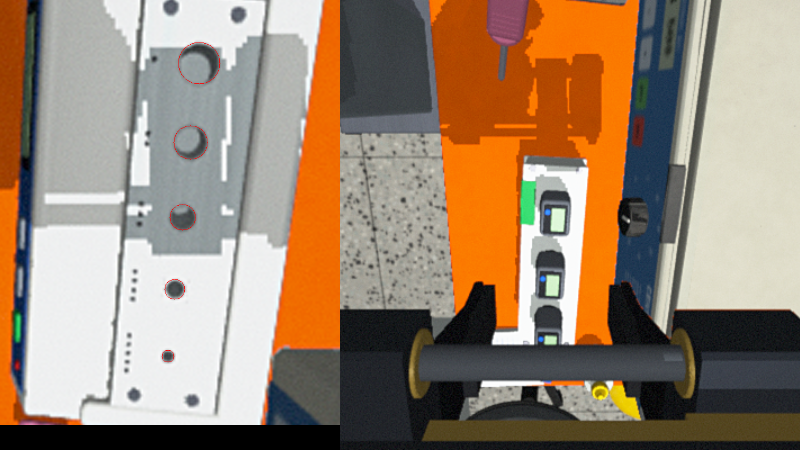

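The well circles sit on the mouths, with spacings of 30 mm ± 0.2. The right half shows the three grips in the rest, with the target beside the green tag at (555,213) of the composite. I'll measure the grip tops now.

Run:
```python
from h import *
p,d,K,T=load("w3");w=cloud(d,K,T)
C=[]
for y in(-.184,-.24):
    m=(abs(w[...,0]-.452)<.03)&(abs(w[...,1]-y)<.026)&(w[...,2]>.108)&(w[...,2]<.125)
    uv=np.argwhere(m)[:,::-1].astype(np.float32);q=w[m]
    print(m.sum(),"z",np.median(q[:,2]).round(4))
    mm=cv2.morphologyEx(m.astype(np.uint8),cv2.MORPH_OPEN,np.ones((3,3)))
    q=np.array([ray(u,v,np.median(q[:,2]),K,T)[:2] for v,u in np.argwhere(mm)],np.float32)
    r=cv2.minAreaRect(q);print(r,q.mean(0),q.min(0),q.max(0))
m=(abs(w[...,2]-.066)<.004)&(abs(w[...,0]-.45)<.05)&(w[...,1]>-.26)&(w[...,1]<-.13)
for y in np.arange(-.25,-.155,.012):
    q=w[m&(abs(w[...,1]-y)<.006)][:,0];print(round(y,3),np.percentile(q,[1,99]).round(4),end=" ")
print("\nfar edge y",np.percentile(w[m][:,1],99.5))
```

```text
864 z 0.1134
((0.45546525716781616, -0.18232697248458862), (0.029489731416106224, 0.02358349785208702), 87.06695556640625) [ 0.4555329  -0.18216638] [ 0.44375968 -0.19717214] [ 0.4674028  -0.16732731]
752 z 0.1133
((0.4513639509677887, -0.23717686533927917), (0.030067680403590202, 0.023534396663308144), 87.21541595458984) [ 0.45141378 -0.23706597] [ 0.43952686 -0.2520581 ] [ 0.4635025  -0.22196221]
-0.25 [0.4234 0.4788] -0.238 [0.424  0.4795] -0.226 [0.4244 0.4795] -0.214 [0.4257 0.4803] -0.202 [0.425 0.481] -0.19 [0.4253 0.4817] -0.178 [0.4255 0.4824] -0.166 [0.4259 0.483 ] 
far edge y -0.148462068132723
```

Emit:
drive_tool(commands=[{"dx":0.06,"dy":0.8,"dz":0.04,"wx":0,"wy":0.037,"wz":0,"grip":50},{"dx":0,"dy":0.8,"dz":0,"wx":0,"wy":0,"wz":0,"grip":50},{"dx":0,"dy":0.8,"dz":0,"wx":0,"wy":0,"wz":0,"grip":50},{"dx":0,"dy":0.8,"dz":0,"wx":0,"wy":0,"wz":0,"grip":50},{"dx":0,"dy":0.7,"dz":0,"wx":0,"wy":0,"wz":0,"grip":50},{"dx":0,"dy":0.45,"dz":0,"wx":0,"wy":0,"wz":0,"grip":50},{"dx":0,"dy":0,"dz":0,"wx":0,"wy":0,"wz":0,"grip":50},{"dx":0,"dy":0,"dz":0,"wx":0,"wy":0,"wz":0,"grip":50}])

```text
time_s: 3.12
position: [0.4559, -0.182, 0.1031]
tcp_rot: [[0.998, 0.001, 0.057], [-0.057, -0.001, 0.998], [0.001, -1.0, -0.0]]
force: [-0.0, -0.1, 0.4]
opening: 0.573
```

Right on target, so I'll close the gripper.

Emit:
drive_tool(commands=[{"dx":0,"dy":0,"dz":0,"wx":0,"wy":0,"wz":0,"grip":10},{"dx":0,"dy":0,"dz":0,"wx":0,"wy":0,"wz":0,"grip":10},{"dx":0,"dy":0,"dz":0,"wx":0,"wy":0,"wz":0,"grip":10},{"dx":0,"dy":0,"dz":0,"wx":0,"wy":0,"wz":0,"grip":10},{"dx":0,"dy":0,"dz":0,"wx":0,"wy":0,"wz":0,"grip":10},{"dx":0,"dy":0,"dz":0,"wx":0,"wy":0,"wz":0,"grip":10}])

```text
time_s: 3.88
position: [0.4554, -0.1825, 0.1027]
tcp_rot: [[0.998, 0.0, 0.058], [-0.058, -0.0, 0.998], [0.0, -1.0, -0.0]]
force: [-1.3, -0.5, 3.4]
opening: 0.27
```

The opening of 23.5 mm matches the 24 mm grip. I'll lift it and check.

Emit:
drive_tool(commands=[{"dx":0,"dy":-0.3,"dz":0,"wx":0,"wy":0,"wz":0,"grip":10},{"dx":0,"dy":-0.4,"dz":0,"wx":0,"wy":0,"wz":0,"grip":10},{"dx":0,"dy":-0.5,"dz":0,"wx":0,"wy":0,"wz":0,"grip":10},{"dx":0,"dy":-0.5,"dz":0,"wx":0,"wy":0,"wz":0,"grip":10},{"dx":0,"dy":-0.5,"dz":0,"wx":0,"wy":0,"wz":0,"grip":10},{"dx":0,"dy":-0.25,"dz":0,"wx":0,"wy":0,"wz":0,"grip":10},{"dx":0,"dy":0,"dz":0,"wx":0,"wy":0,"wz":0,"grip":10}])

```text
time_s: 4.75
position: [0.4557, -0.1825, 0.2013]
tcp_rot: [[0.998, 0.001, 0.058], [-0.058, -0.001, 0.998], [0.001, -1.0, -0.001]]
force: [-0.3, 0.1, -0.8]
opening: 0.276
```

Emit:
drive_tool(commands=[{"dx":0,"dy":0,"dz":0.5,"wx":0,"wy":0,"wz":0,"grip":10},{"dx":0.05,"dy":0,"dz":1,"wx":0,"wy":0,"wz":0,"grip":10},{"dx":0.05,"dy":0,"dz":1,"wx":0,"wy":0,"wz":0,"grip":10},{"dx":0.05,"dy":0,"dz":1,"wx":0,"wy":0,"wz":0,"grip":10},{"dx":0.05,"dy":0,"dz":1,"wx":0,"wy":0,"wz":0,"grip":10},{"dx":0.05,"dy":0,"dz":1,"wx":0,"wy":0,"wz":0,"grip":10},{"dx":0.05,"dy":0,"dz":1,"wx":0,"wy":0,"wz":0,"grip":10},{"dx":0.05,"dy":0,"dz":1,"wx":0,"wy":0,"wz":0,"grip":10}])

```text
time_s: 5.75
position: [0.4852, 0.1188, 0.1995]
tcp_rot: [[0.998, -0.003, 0.058], [-0.058, 0.0, 0.998], [-0.003, -1.0, 0.0]]
force: [0.7, 0.0, -1.1]
opening: 0.279
```

Emit:
drive_tool(commands=[{"dx":0,"dy":0,"dz":0.6,"wx":0,"wy":0,"wz":0,"grip":10},{"dx":0,"dy":0,"dz":0.25,"wx":0,"wy":0,"wz":0,"grip":10},{"dx":0,"dy":0,"dz":0,"wx":0,"wy":0,"wz":0,"grip":10},{"dx":0,"dy":0,"dz":0,"wx":0,"wy":0,"wz":0,"grip":10}])

```text
time_s: 6.25
position: [0.4884, 0.1496, 0.2003]
tcp_rot: [[0.998, -0.001, 0.059], [-0.059, -0.0, 0.998], [-0.001, -1.0, -0.0]]
force: [0.5, 0.2, -0.3]
opening: 0.275
```

Run:
```python
from h import *
from rig import bot
s=bot.read_state();print(s["position"],s["opening"],s["force"])
out=[]
for n in("scene","side"):
    p,d,K,T=snap(n,n+"1")
    q=T@np.r_[s["position"]-np.array([0,0,.05]),1];u,v=K@(q[:3]/q[2])@np.eye(3) if 0 else (K@(q[:3]/q[2]))[:2]
    print(n,u,v);u,v=int(u),int(v)
    out.append(cv2.resize(p[v-50:v+50,u-50:u+50,::-1],(400,400),interpolation=cv2.INTER_CUBIC))
cv2.imwrite("pics/lift.png",np.hstack(out))
```

```text
[0.48838968 0.14963966 0.20028446] 0.275071959474667 [ 0.47260909  0.16815252 -0.27383226]
scene 259.3349203080605 120.55734093168293
side 296.39902862171033 158.7799361185509
```

View pics/lift.png

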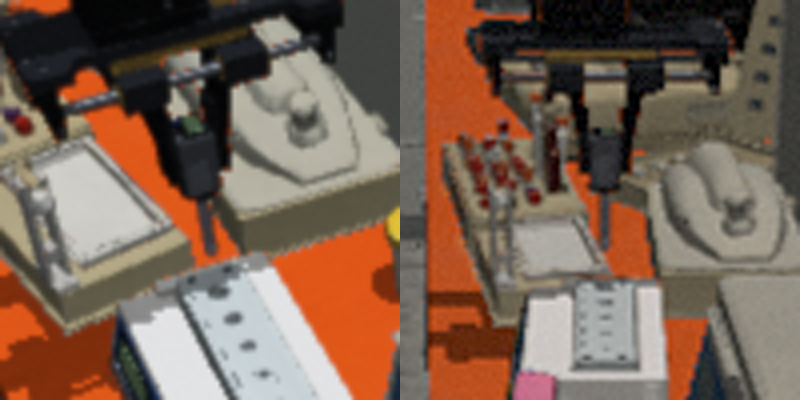

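The thermometer hangs upright between the fingers, its tip just above well 1. I'll descend slowly.

Emit:
drive_tool(commands=[{"dx":0.007,"dy":0.3,"dz":0.015,"wx":0,"wy":0,"wz":0,"grip":10},{"dx":0,"dy":0.3,"dz":0,"wx":0,"wy":0,"wz":0,"grip":10},{"dx":0,"dy":0.1,"dz":0,"wx":0,"wy":0,"wz":0,"grip":10},{"dx":0,"dy":0.04,"dz":0,"wx":0,"wy":0,"wz":0,"grip":10},{"dx":0,"dy":0.04,"dz":0,"wx":0,"wy":0,"wz":0,"grip":10},{"dx":0,"dy":0.04,"dz":0,"wx":0,"wy":0,"wz":0,"grip":10},{"dx":0,"dy":0.04,"dz":0,"wx":0,"wy":0,"wz":0,"grip":10},{"dx":0,"dy":0.04,"dz":0,"wx":0,"wy":0,"wz":0,"grip":10}])

```text
time_s: 7.35
position: [0.4891, 0.1509, 0.1646]
tcp_rot: [[0.998, 0.0, 0.058], [-0.058, 0.0, 0.998], [0.0, -1.0, 0.0]]
force: [-0.1, -0.5, 0.3]
opening: 0.271
```

Emit:
drive_tool(commands=[{"dx":0,"dy":0.05,"dz":0,"wx":0,"wy":0,"wz":0,"grip":10},{"dx":0,"dy":0.05,"dz":0,"wx":0,"wy":0,"wz":0,"grip":10},{"dx":0,"dy":0.05,"dz":0,"wx":0,"wy":0,"wz":0,"grip":10},{"dx":0,"dy":0.05,"dz":0,"wx":0,"wy":0,"wz":0,"grip":10},{"dx":0,"dy":0.05,"dz":0,"wx":0,"wy":0,"wz":0,"grip":10},{"dx":0,"dy":0.05,"dz":0,"wx":0,"wy":0,"wz":0,"grip":10},{"dx":0,"dy":0.05,"dz":0,"wx":0,"wy":0,"wz":0,"grip":10},{"dx":0,"dy":0.05,"dz":0,"wx":0,"wy":0,"wz":0,"grip":10}])

```text
time_s: 8.35
position: [0.4891, 0.1508, 0.1484]
tcp_rot: [[0.998, -0.0, 0.058], [-0.058, 0.0, 0.998], [-0.0, -1.0, 0.0]]
force: [0.1, 0.3, -0.6]
opening: 0.271
```

18 mm in with no resistance, so well 1 takes it. On to well 2.

Emit:
drive_tool(commands=[{"dx":0,"dy":0.05,"dz":0,"wx":0,"wy":0,"wz":0,"grip":10},{"dx":0,"dy":-0.25,"dz":0,"wx":0,"wy":0,"wz":0,"grip":10},{"dx":0,"dy":-0.35,"dz":0,"wx":0,"wy":0,"wz":0,"grip":10},{"dx":0,"dy":-0.15,"dz":0,"wx":0,"wy":0,"wz":0,"grip":10},{"dx":0,"dy":0,"dz":0,"wx":0,"wy":0,"wz":0,"grip":10},{"dx":-0.02,"dy":0,"dz":-0.38,"wx":0,"wy":0,"wz":0,"grip":10},{"dx":-0.02,"dy":0,"dz":-0.38,"wx":0,"wy":0,"wz":0,"grip":10},{"dx":0,"dy":0,"dz":0,"wx":0,"wy":0,"wz":0,"grip":10}])

```text
time_s: 9.35
position: [0.4853, 0.1191, 0.1762]
tcp_rot: [[0.998, -0.001, 0.061], [-0.061, -0.0, 0.998], [-0.001, -1.0, -0.0]]
force: [0.7, -0.7, -1.0]
opening: 0.271
```

Emit:
drive_tool(commands=[{"dx":0,"dy":0,"dz":0,"wx":0,"wy":0,"wz":0,"grip":10},{"dx":0,"dy":0,"dz":0,"wx":0,"wy":0,"wz":0,"grip":10}])

```text
time_s: 9.6
position: [0.4858, 0.1207, 0.1765]
tcp_rot: [[0.998, -0.0, 0.058], [-0.058, 0.0, 0.998], [-0.0, -1.0, 0.0]]
force: [-0.2, -0.2, -0.3]
opening: 0.274
```

Run:
```python
from h import *
from rig import bot
s=bot.read_state();print(s["position"],s["opening"],s["force"])
out=[]
for n in("scene","side"):
    p,d,K,T=snap(n,n+"2")
    q=T@np.r_[.4857,.1204,.09,1];u,v=(K@(q[:3]/q[2]))[:2]
    print(n,u,v);u,v=int(u),int(v)
    out.append(cv2.resize(p[v-25:v+25,u-25:u+25,::-1],(400,400),interpolation=cv2.INTER_CUBIC))
p,d,K,T=snap("wrist","w4")
q=T@np.r_[.4857,.1204,.078,1];u,v=(K@(q[:3]/q[2]))[:2];print("wrist",u,v)
cv2.imwrite("pics/w4.png",cv2.resize(p[...,::-1],(800,500)));cv2.imwrite("pics/st2.png",np.hstack(out))
```

```text
[0.48575831 0.12070724 0.17648588] 0.27435816701474597 [-0.23714169 -0.24154421 -0.28275439]
scene 266.1601255574026 145.06771300775276
side 296.4889315927284 179.60166557050226
wrist 321.50433957447933 220.6561095397976
```

View pics/w4.png

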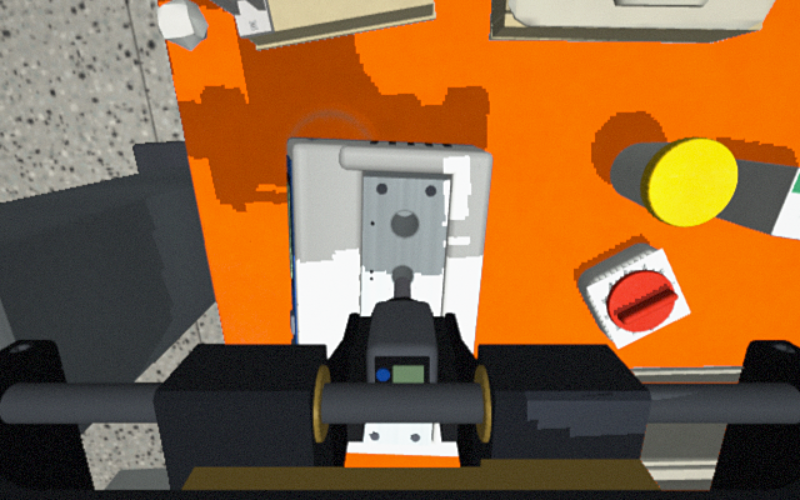

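The stem tip at (402,283) stands over well 2's mouth at about (402,272). Well 1 is open at (405,223). Descending.

Emit:
drive_tool(commands=[{"dx":0,"dy":0.1,"dz":0,"wx":0,"wy":0,"wz":0,"grip":10},{"dx":0,"dy":0.04,"dz":0,"wx":0,"wy":0,"wz":0,"grip":10},{"dx":0,"dy":0.04,"dz":0,"wx":0,"wy":0,"wz":0,"grip":10},{"dx":0,"dy":0.04,"dz":0,"wx":0,"wy":0,"wz":0,"grip":10},{"dx":0,"dy":0.04,"dz":0,"wx":0,"wy":0,"wz":0,"grip":10},{"dx":0,"dy":0.04,"dz":0,"wx":0,"wy":0,"wz":0,"grip":10}])

```text
time_s: 10.5
position: [0.4857, 0.1206, 0.1644]
tcp_rot: [[0.998, 0.0, 0.058], [-0.058, -0.0, 0.998], [0.0, -1.0, -0.0]]
force: [0.1, 0.1, -1.3]
opening: 0.274
```

Emit:
drive_tool(commands=[{"dx":0,"dy":0.03,"dz":0,"wx":0,"wy":0,"wz":0,"grip":10},{"dx":0,"dy":0.03,"dz":0,"wx":0,"wy":0,"wz":0,"grip":10}])

```text
time_s: 10.75
position: [0.4857, 0.1205, 0.1621]
tcp_rot: [[0.998, 0.0, 0.058], [-0.058, -0.0, 0.998], [0.0, -1.0, -0.0]]
force: [-0.7, 0.5, -0.8]
opening: 0.272
```

Emit:
drive_tool(commands=[{"dx":0,"dy":0.03,"dz":0,"wx":0,"wy":0,"wz":0,"grip":10},{"dx":0,"dy":0.03,"dz":0,"wx":0,"wy":0,"wz":0,"grip":10}])

```text
time_s: 11.0
position: [0.4857, 0.1206, 0.1597]
tcp_rot: [[0.998, -0.0, 0.058], [-0.058, -0.0, 0.998], [-0.0, -1.0, -0.0]]
force: [-0.9, -1.0, -0.8]
opening: 0.272
```

Emit:
drive_tool(commands=[{"dx":0,"dy":0.05,"dz":0,"wx":0,"wy":0,"wz":0,"grip":10},{"dx":0,"dy":0.05,"dz":0,"wx":0,"wy":0,"wz":0,"grip":10},{"dx":0,"dy":0.05,"dz":0,"wx":0,"wy":0,"wz":0,"grip":10},{"dx":0,"dy":0.05,"dz":0,"wx":0,"wy":0,"wz":0,"grip":10},{"dx":0,"dy":0.05,"dz":0,"wx":0,"wy":0,"wz":0,"grip":10},{"dx":0,"dy":0.05,"dz":0,"wx":0,"wy":0,"wz":0,"grip":10}])

```text
time_s: 11.75
position: [0.4857, 0.1206, 0.1476]
tcp_rot: [[0.998, -0.0, 0.058], [-0.058, 0.0, 0.998], [-0.0, -1.0, 0.0]]
force: [0.4, -0.2, -0.9]
opening: 0.269
```

Well 2 takes it, 19 mm in with no resistance. Next is well 3.

Emit:
drive_tool(commands=[{"dx":0,"dy":-0.25,"dz":0,"wx":0,"wy":0,"wz":0,"grip":10},{"dx":0,"dy":-0.3,"dz":0,"wx":0,"wy":0,"wz":0,"grip":10},{"dx":0,"dy":-0.1,"dz":0,"wx":0,"wy":0,"wz":0,"grip":10},{"dx":0,"dy":0,"dz":0,"wx":0,"wy":0,"wz":0,"grip":10},{"dx":-0.02,"dy":0,"dz":-0.38,"wx":0,"wy":0,"wz":0,"grip":10},{"dx":-0.015,"dy":0,"dz":-0.375,"wx":0,"wy":0,"wz":0,"grip":10},{"dx":0,"dy":0,"dz":0,"wx":0,"wy":0,"wz":0,"grip":10},{"dx":0,"dy":0,"dz":0,"wx":0,"wy":0,"wz":0,"grip":10}])

```text
time_s: 12.75
position: [0.4825, 0.0901, 0.1736]
tcp_rot: [[0.998, -0.0, 0.059], [-0.059, 0.0, 0.998], [-0.0, -1.0, 0.0]]
force: [0.0, 0.0, -0.7]
opening: 0.274
```

Emit:
drive_tool(commands=[{"dx":0,"dy":0,"dz":0,"wx":0,"wy":0,"wz":0,"grip":10},{"dx":0,"dy":0.08,"dz":0,"wx":0,"wy":0,"wz":0,"grip":10},{"dx":0,"dy":0.03,"dz":0,"wx":0,"wy":0,"wz":0,"grip":10},{"dx":0,"dy":0.03,"dz":0,"wx":0,"wy":0,"wz":0,"grip":10},{"dx":0,"dy":0.03,"dz":0,"wx":0,"wy":0,"wz":0,"grip":10}])

```text
time_s: 13.38
position: [0.4826, 0.0906, 0.1668]
tcp_rot: [[0.998, -0.0, 0.058], [-0.058, -0.0, 0.998], [-0.0, -1.0, -0.0]]
force: [-1.2, 0.2, -0.8]
opening: 0.272
```

Emit:
drive_tool(commands=[{"dx":0,"dy":0.03,"dz":0,"wx":0,"wy":0,"wz":0,"grip":10},{"dx":0,"dy":0,"dz":0,"wx":0,"wy":0,"wz":0,"grip":10}])

```text
time_s: 13.62
position: [0.4825, 0.0905, 0.1657]
tcp_rot: [[0.998, -0.0, 0.058], [-0.058, 0.0, 0.998], [-0.0, -1.0, -0.0]]
force: [0.3, -1.0, -2.1]
opening: 0.271
```

Emit:
drive_tool(commands=[{"dx":0,"dy":0.03,"dz":0,"wx":0,"wy":0,"wz":0,"grip":10},{"dx":0,"dy":0.03,"dz":0,"wx":0,"wy":0,"wz":0,"grip":10}])

```text
time_s: 13.88
position: [0.4826, 0.0905, 0.1633]
tcp_rot: [[0.998, 0.0, 0.058], [-0.058, -0.0, 0.998], [0.0, -1.0, 0.0]]
force: [-0.3, -0.0, -0.7]
opening: 0.272
```

Emit:
drive_tool(commands=[{"dx":0,"dy":0.03,"dz":0,"wx":0,"wy":0,"wz":0,"grip":10}])

```text
time_s: 14.0
position: [0.4825, 0.0905, 0.1621]
tcp_rot: [[0.998, -0.0, 0.058], [-0.058, 0.0, 0.998], [-0.0, -1.0, 0.0]]
force: [0.1, 0.4, -1.1]
opening: 0.278
```

Emit:
drive_tool(commands=[{"dx":0,"dy":0.03,"dz":0,"wx":0,"wy":0,"wz":0,"grip":10}])

```text
time_s: 14.12
position: [0.4825, 0.0905, 0.1609]
tcp_rot: [[0.998, -0.0, 0.058], [-0.058, 0.0, 0.998], [-0.0, -1.0, 0.0]]
force: [-0.8, 1.4, -0.2]
opening: 0.275
```

Emit:
drive_tool(commands=[{"dx":0,"dy":0.03,"dz":0,"wx":0,"wy":0,"wz":0,"grip":10},{"dx":0,"dy":0.03,"dz":0,"wx":0,"wy":0,"wz":0,"grip":10}])

```text
time_s: 14.38
position: [0.4826, 0.0905, 0.1585]
tcp_rot: [[0.998, 0.0, 0.058], [-0.058, 0.0, 0.998], [0.0, -1.0, 0.0]]
force: [0.4, 0.2, -0.9]
opening: 0.268
```

Emit:
drive_tool(commands=[{"dx":0,"dy":0.04,"dz":0,"wx":0,"wy":0,"wz":0,"grip":10},{"dx":0,"dy":0.04,"dz":0,"wx":0,"wy":0,"wz":0,"grip":10},{"dx":0,"dy":0.04,"dz":0,"wx":0,"wy":0,"wz":0,"grip":10}])

```text
time_s: 14.75
position: [0.4826, 0.0905, 0.1537]
tcp_rot: [[0.998, 0.0, 0.058], [-0.058, -0.0, 0.998], [0.0, -1.0, -0.0]]
force: [-0.1, -0.0, -0.7]
opening: 0.273
```

Emit:
drive_tool(commands=[{"dx":0,"dy":0.05,"dz":0,"wx":0,"wy":0,"wz":0,"grip":10},{"dx":0,"dy":0.05,"dz":0,"wx":0,"wy":0,"wz":0,"grip":10},{"dx":0,"dy":0.05,"dz":0,"wx":0,"wy":0,"wz":0,"grip":10}])

```text
time_s: 15.12
position: [0.4826, 0.0905, 0.1476]
tcp_rot: [[0.998, -0.0, 0.058], [-0.058, 0.0, 0.998], [-0.0, -1.0, 0.0]]
force: [-0.2, 0.4, -0.2]
opening: 0.274
```

Well 3 takes it too, 19 mm in and free. Next is well 4.

Emit:
drive_tool(commands=[{"dx":0,"dy":-0.25,"dz":0,"wx":0,"wy":0,"wz":0,"grip":10},{"dx":0,"dy":-0.3,"dz":0,"wx":0,"wy":0,"wz":0,"grip":10},{"dx":0,"dy":-0.1,"dz":0,"wx":0,"wy":0,"wz":0,"grip":10},{"dx":0,"dy":0,"dz":0,"wx":0,"wy":0,"wz":0,"grip":10},{"dx":-0.016,"dy":0,"dz":-0.374,"wx":0,"wy":0,"wz":0,"grip":10},{"dx":-0.016,"dy":0,"dz":-0.374,"wx":0,"wy":0,"wz":0,"grip":10},{"dx":0,"dy":0,"dz":0,"wx":0,"wy":0,"wz":0,"grip":10},{"dx":0,"dy":0,"dz":0,"wx":0,"wy":0,"wz":0,"grip":10}])

```text
time_s: 16.12
position: [0.4794, 0.0603, 0.1736]
tcp_rot: [[0.998, -0.0, 0.059], [-0.059, 0.0, 0.998], [-0.0, -1.0, 0.0]]
force: [0.0, 0.5, -0.1]
opening: 0.276
```

Emit:
drive_tool(commands=[{"dx":0,"dy":0,"dz":0,"wx":0,"wy":0,"wz":0,"grip":10},{"dx":0,"dy":0.08,"dz":0,"wx":0,"wy":0,"wz":0,"grip":10},{"dx":0,"dy":0.03,"dz":0,"wx":0,"wy":0,"wz":0,"grip":10},{"dx":0,"dy":0.03,"dz":0,"wx":0,"wy":0,"wz":0,"grip":10},{"dx":0,"dy":0.03,"dz":0,"wx":0,"wy":0,"wz":0,"grip":10}])

```text
time_s: 16.75
position: [0.4796, 0.0608, 0.1669]
tcp_rot: [[0.998, -0.0, 0.058], [-0.058, 0.0, 0.998], [-0.0, -1.0, 0.0]]
force: [-0.7, -0.0, -0.3]
opening: 0.271
```

Emit:
drive_tool(commands=[{"dx":0,"dy":0.03,"dz":0,"wx":0,"wy":0,"wz":0,"grip":10}])

```text
time_s: 16.88
position: [0.4796, 0.0608, 0.1657]
tcp_rot: [[0.998, 0.0, 0.058], [-0.058, 0.0, 0.998], [0.0, -1.0, 0.0]]
force: [1.2, 0.9, 0.4]
opening: 0.274
```

Emit:
drive_tool(commands=[{"dx":0,"dy":0.03,"dz":0,"wx":0,"wy":0,"wz":0,"grip":10}])

```text
time_s: 17.0
position: [0.4798, 0.0609, 0.1648]
tcp_rot: [[0.998, 0.001, 0.058], [-0.058, 0.0, 0.998], [0.001, -1.0, 0.0]]
force: [-1.0, 0.8, 5.4]
opening: 0.276
```

Contact: 5.4 N with the tip about 1.7 mm into well 4. I'll hold briefly, and check the stem width in the saved wrist picture to rule out an off-centre catch.

Emit:
drive_tool(commands=[{"dx":0,"dy":0,"dz":0,"wx":0,"wy":0,"wz":0,"grip":10}])

```text
time_s: 17.12
position: [0.4798, 0.0609, 0.1648]
tcp_rot: [[0.998, 0.001, 0.058], [-0.058, 0.0, 0.998], [0.001, -1.0, 0.0]]
force: [-0.2, 1.7, 1.3]
opening: 0.273
```

Run:
```python
from h import *
p,d,K,T=load("w4");g=p.mean(2)
# stem about row 226..236, col 321
for v in range(214,242,3):
    print(v,g[v,306:338].astype(int).tolist(),"depth",d[v,321].round(3))
```

```text
214 [162, 164, 159, 162, 158, 164, 168, 158, 155, 133, 112, 95, 91, 92, 89, 91, 92, 88, 89, 87, 85, 105, 133, 157, 162, 164, 165, 163, 160, 161, 168, 166] depth 0.287
217 [219, 229, 254, 169, 156, 161, 153, 133, 92, 85, 90, 92, 89, 97, 90, 95, 91, 90, 89, 84, 90, 85, 79, 83, 134, 161, 161, 165, 159, 164, 165, 161] depth 0.28
220 [248, 248, 250, 251, 253, 255, 237, 160, 89, 86, 92, 95, 92, 90, 94, 90, 90, 88, 90, 81, 86, 85, 81, 82, 126, 226, 255, 251, 250, 250, 250, 220] depth 0.274
223 [248, 248, 248, 248, 248, 250, 245, 201, 105, 81, 89, 72, 72, 68, 77, 71, 81, 73, 74, 80, 81, 82, 79, 99, 174, 237, 254, 249, 248, 248, 248, 249] depth 0.236
226 [248, 248, 249, 249, 248, 249, 251, 252, 231, 130, 65, 59, 76, 71, 72, 76, 77, 73, 73, 76, 73, 77, 134, 230, 248, 252, 249, 249, 248, 248, 248, 248] depth 0.232
229 [249, 248, 248, 248, 248, 249, 249, 253, 255, 126, 58, 68, 70, 76, 79, 76, 72, 78, 78, 77, 69, 85, 174, 255, 252, 248, 245, 249, 248, 247, 248, 248] depth 0.226
232 [248, 248, 248, 248, 248, 247, 249, 254, 255, 119, 61, 67, 73, 74, 70, 74, 75, 73, 80, 79, 66, 66, 147, 255, 252, 248, 249, 249, 248, 248, 248, 249] depth 0.221
235 [248, 248, 248, 248, 249, 249, 249, 254, 255, 98, 61, 72, 73, 78, 74, 77, 79, 74, 75, 76, 75, 69, 140, 255, 254, 249, 249, 248, 248, 247, 248, 248] depth 0.217
238 [248, 250, 251, 254, 255, 249, 236, 145, 121, 42, 20, 19, 14, 21, 14, 13, 15, 5, 24, 17, 8, 30, 104, 217, 250, 254, 255, 250, 252, 251, 250, 249] depth 0.186
241 [81, 76, 80, 48, 35, 49, 51, 53, 50, 50, 53, 56, 49, 49, 49, 49, 53, 52, 54, 48, 54, 50, 50, 52, 52, 42, 41, 43, 66, 81, 83, 87] depth 0.181
```

The stem measures about 8.3 mm, much nearer 9 than 6.5, so the refusal is real. The hold reading sagged to 1.3 N, so I'll push once more to get a clear refusal.

Emit:
drive_tool(commands=[{"dx":0,"dy":0.02,"dz":0,"wx":0,"wy":0,"wz":0,"grip":10}])

```text
time_s: 17.25
position: [0.4798, 0.0609, 0.1645]
tcp_rot: [[0.998, 0.001, 0.058], [-0.058, 0.0, 0.998], [0.001, -1.0, 0.0]]
force: [-1.8, 0.5, 10.4]
opening: 0.273
```

Emit:
drive_tool(commands=[{"dx":0,"dy":0.01,"dz":0,"wx":0,"wy":0,"wz":0,"grip":10}])

```text
time_s: 17.38
position: [0.4799, 0.0609, 0.1644]
tcp_rot: [[0.998, 0.001, 0.058], [-0.058, 0.0, 0.998], [0.001, -1.0, 0.0]]
force: [-1.3, 1.7, 11.9]
opening: 0.27
```

Firmly refused: 10 to 12 N with no travel. Back to well 3.

Emit:
drive_tool(commands=[{"dx":0,"dy":-0.1,"dz":0,"wx":0,"wy":0,"wz":0,"grip":10},{"dx":0,"dy":-0.16,"dz":0,"wx":0,"wy":0,"wz":0,"grip":10},{"dx":0,"dy":0,"dz":0,"wx":0,"wy":0,"wz":0,"grip":10},{"dx":0.016,"dy":0,"dz":0.374,"wx":0,"wy":0,"wz":0,"grip":10},{"dx":0.016,"dy":0,"dz":0.374,"wx":0,"wy":0,"wz":0,"grip":10},{"dx":0,"dy":0,"dz":0,"wx":0,"wy":0,"wz":0,"grip":10},{"dx":0,"dy":0,"dz":0,"wx":0,"wy":0,"wz":0,"grip":10},{"dx":0,"dy":0,"dz":0,"wx":0,"wy":0,"wz":0,"grip":10}])

```text
time_s: 18.38
position: [0.4825, 0.0904, 0.1737]
tcp_rot: [[0.998, -0.0, 0.058], [-0.058, -0.0, 0.998], [-0.0, -1.0, -0.0]]
force: [-0.6, 0.2, -0.2]
opening: 0.277
```

Emit:
drive_tool(commands=[{"dx":0,"dy":0.08,"dz":0,"wx":0,"wy":0,"wz":0,"grip":10},{"dx":0,"dy":0.03,"dz":0,"wx":0,"wy":0,"wz":0,"grip":10},{"dx":0,"dy":0.03,"dz":0,"wx":0,"wy":0,"wz":0,"grip":10},{"dx":0,"dy":0.03,"dz":0,"wx":0,"wy":0,"wz":0,"grip":10},{"dx":0,"dy":0.03,"dz":0,"wx":0,"wy":0,"wz":0,"grip":10}])

```text
time_s: 19.0
position: [0.4826, 0.0905, 0.1657]
tcp_rot: [[0.998, 0.0, 0.058], [-0.058, 0.0, 0.998], [0.0, -1.0, 0.0]]
force: [-0.6, -0.0, -1.1]
opening: 0.277
```

Emit:
drive_tool(commands=[{"dx":0,"dy":0.03,"dz":0,"wx":0,"wy":0,"wz":0,"grip":10}])

```text
time_s: 19.12
position: [0.4826, 0.0905, 0.1645]
tcp_rot: [[0.998, 0.0, 0.058], [-0.058, -0.0, 0.998], [0.0, -1.0, -0.0]]
force: [0.3, 0.2, -1.4]
opening: 0.276
```

Emit:
drive_tool(commands=[{"dx":0,"dy":0.03,"dz":0,"wx":0,"wy":0,"wz":0,"grip":10}])

```text
time_s: 19.25
position: [0.4825, 0.0905, 0.1633]
tcp_rot: [[0.998, -0.0, 0.058], [-0.058, -0.0, 0.998], [-0.0, -1.0, -0.0]]
force: [-0.2, -0.4, 0.1]
opening: 0.276
```

Emit:
drive_tool(commands=[{"dx":0,"dy":0.04,"dz":0,"wx":0,"wy":0,"wz":0,"grip":10},{"dx":0,"dy":0.04,"dz":0,"wx":0,"wy":0,"wz":0,"grip":10},{"dx":0,"dy":0.05,"dz":0,"wx":0,"wy":0,"wz":0,"grip":10},{"dx":0,"dy":0.05,"dz":0,"wx":0,"wy":0,"wz":0,"grip":10},{"dx":0,"dy":0.05,"dz":0,"wx":0,"wy":0,"wz":0,"grip":10},{"dx":0,"dy":0.05,"dz":0,"wx":0,"wy":0,"wz":0,"grip":10},{"dx":0,"dy":0.05,"dz":0,"wx":0,"wy":0,"wz":0,"grip":10}])

```text
time_s: 20.12
position: [0.4826, 0.0905, 0.15]
tcp_rot: [[0.998, 0.0, 0.058], [-0.058, 0.0, 0.998], [0.0, -1.0, 0.0]]
force: [0.7, 0.2, -0.8]
opening: 0.27
```

Emit:
drive_tool(commands=[{"dx":0,"dy":0.04,"dz":0,"wx":0,"wy":0,"wz":0,"grip":10},{"dx":0,"dy":0.04,"dz":0,"wx":0,"wy":0,"wz":0,"grip":10},{"dx":0,"dy":0.04,"dz":0,"wx":0,"wy":0,"wz":0,"grip":10},{"dx":0,"dy":0.04,"dz":0,"wx":0,"wy":0,"wz":0,"grip":10}])

```text
time_s: 20.62
position: [0.4826, 0.0905, 0.1437]
tcp_rot: [[0.998, 0.0, 0.058], [-0.058, 0.0, 0.998], [0.0, -1.0, 0.0]]
force: [0.7, 0.2, -0.7]
opening: 0.273
```

Emit:
drive_tool(commands=[{"dx":0,"dy":0.04,"dz":0,"wx":0,"wy":0,"wz":0,"grip":10},{"dx":0,"dy":0.04,"dz":0,"wx":0,"wy":0,"wz":0,"grip":10},{"dx":0,"dy":0.04,"dz":0,"wx":0,"wy":0,"wz":0,"grip":10},{"dx":0,"dy":0.04,"dz":0,"wx":0,"wy":0,"wz":0,"grip":10}])

```text
time_s: 21.12
position: [0.4826, 0.0905, 0.1372]
tcp_rot: [[0.998, 0.0, 0.058], [-0.058, 0.0, 0.998], [0.0, -1.0, 0.0]]
force: [-0.3, 0.9, -0.8]
opening: 0.273
```

Emit:
drive_tool(commands=[{"dx":0,"dy":0.04,"dz":0,"wx":0,"wy":0,"wz":0,"grip":10},{"dx":0,"dy":0.04,"dz":0,"wx":0,"wy":0,"wz":0,"grip":10},{"dx":0,"dy":0.04,"dz":0,"wx":0,"wy":0,"wz":0,"grip":10},{"dx":0,"dy":0.04,"dz":0,"wx":0,"wy":0,"wz":0,"grip":10}])

```text
time_s: 21.62
position: [0.4826, 0.0905, 0.1309]
tcp_rot: [[0.998, 0.0, 0.058], [-0.058, -0.0, 0.998], [0.0, -1.0, -0.0]]
force: [-0.6, 1.0, -0.9]
opening: 0.271
```

Emit:
drive_tool(commands=[{"dx":0,"dy":0.04,"dz":0,"wx":0,"wy":0,"wz":0,"grip":10},{"dx":0,"dy":0.04,"dz":0,"wx":0,"wy":0,"wz":0,"grip":10},{"dx":0,"dy":0.04,"dz":0,"wx":0,"wy":0,"wz":0,"grip":10},{"dx":0,"dy":0.04,"dz":0,"wx":0,"wy":0,"wz":0,"grip":10}])

```text
time_s: 22.12
position: [0.4826, 0.0905, 0.1245]
tcp_rot: [[0.998, 0.0, 0.058], [-0.058, -0.0, 0.998], [0.0, -1.0, -0.0]]
force: [-0.5, -0.2, -0.4]
opening: 0.274
```

Emit:
drive_tool(commands=[{"dx":0,"dy":0.04,"dz":0,"wx":0,"wy":0,"wz":0,"grip":10},{"dx":0,"dy":0.04,"dz":0,"wx":0,"wy":0,"wz":0,"grip":10},{"dx":0,"dy":0.03,"dz":0,"wx":0,"wy":0,"wz":0,"grip":10}])

```text
time_s: 22.5
position: [0.4826, 0.0905, 0.1201]
tcp_rot: [[0.998, 0.0, 0.058], [-0.058, 0.0, 0.998], [0.0, -1.0, 0.0]]
force: [0.7, 0.8, -0.5]
opening: 0.268
```

Emit:
drive_tool(commands=[{"dx":0,"dy":0.03,"dz":0,"wx":0,"wy":0,"wz":0,"grip":10},{"dx":0,"dy":0.03,"dz":0,"wx":0,"wy":0,"wz":0,"grip":10}])

```text
time_s: 22.75
position: [0.4826, 0.0905, 0.1177]
tcp_rot: [[0.998, 0.0, 0.058], [-0.058, 0.0, 0.998], [0.0, -1.0, 0.0]]
force: [1.0, 0.3, -0.9]
opening: 0.274
```

Emit:
drive_tool(commands=[{"dx":0,"dy":0.03,"dz":0,"wx":0,"wy":0,"wz":0,"grip":10}])

```text
time_s: 22.88
position: [0.4826, 0.0905, 0.1165]
tcp_rot: [[0.998, 0.0, 0.058], [-0.058, 0.0, 0.998], [0.0, -1.0, 0.0]]
force: [0.7, -0.1, -1.7]
opening: 0.272
```

Emit:
drive_tool(commands=[{"dx":0,"dy":0.03,"dz":0,"wx":0,"wy":0,"wz":0,"grip":10}])

```text
time_s: 23.0
position: [0.4826, 0.0905, 0.1153]
tcp_rot: [[0.998, 0.0, 0.058], [-0.058, -0.0, 0.998], [0.0, -1.0, 0.0]]
force: [-0.3, 0.0, -0.6]
opening: 0.273
```

Emit:
drive_tool(commands=[{"dx":0,"dy":0.02,"dz":0,"wx":0,"wy":0,"wz":0,"grip":10}])

```text
time_s: 23.12
position: [0.4826, 0.0905, 0.1147]
tcp_rot: [[0.998, 0.0, 0.058], [-0.058, 0.0, 0.998], [0.0, -1.0, 0.0]]
force: [-0.6, -0.3, 4.3]
opening: 0.273
```

Emit:
drive_tool(commands=[{"dx":0,"dy":0.015,"dz":0,"wx":0,"wy":0,"wz":0,"grip":10}])

```text
time_s: 23.25
position: [0.4826, 0.0905, 0.1145]
tcp_rot: [[0.998, 0.0, 0.058], [-0.058, -0.0, 0.998], [0.0, -1.0, -0.0]]
force: [-1.4, -0.2, 9.2]
opening: 0.271
```

The collar met the block at the predicted height. I'll ease the load, open and retreat.

Emit:
drive_tool(commands=[{"dx":0,"dy":-0.015,"dz":0,"wx":0,"wy":0,"wz":0,"grip":10},{"dx":0,"dy":0,"dz":0,"wx":0,"wy":0,"wz":0,"grip":30},{"dx":0,"dy":0,"dz":0,"wx":0,"wy":0,"wz":0,"grip":50},{"dx":0,"dy":0,"dz":0,"wx":0,"wy":0,"wz":0,"grip":50},{"dx":0,"dy":0,"dz":0,"wx":0,"wy":0,"wz":0,"grip":50},{"dx":0,"dy":0,"dz":0,"wx":0,"wy":0,"wz":0,"grip":50}])

```text
time_s: 24.0
position: [0.4826, 0.0905, 0.1145]
tcp_rot: [[0.998, -0.0, 0.058], [-0.058, -0.0, 0.998], [-0.0, -1.0, -0.0]]
force: [0.0, 0.2, -0.2]
opening: 0.566
```

Emit:
drive_tool(commands=[{"dx":0,"dy":-0.3,"dz":0,"wx":0,"wy":0,"wz":0,"grip":50},{"dx":0,"dy":-0.6,"dz":0,"wx":0,"wy":0,"wz":0,"grip":50},{"dx":0,"dy":-0.8,"dz":0,"wx":0,"wy":0,"wz":0,"grip":50},{"dx":0,"dy":-0.8,"dz":0,"wx":0,"wy":0,"wz":0,"grip":50},{"dx":0,"dy":-0.8,"dz":0,"wx":0,"wy":0,"wz":0,"grip":50},{"dx":0,"dy":-0.5,"dz":-0.8,"wx":0,"wy":0,"wz":0,"grip":50},{"dx":0,"dy":0,"dz":0,"wx":0,"wy":0,"wz":0,"grip":50},{"dx":0,"dy":0,"dz":0,"wx":0,"wy":0,"wz":0,"grip":50}])

```text
time_s: 25.0
position: [0.4801, 0.0589, 0.2665]
tcp_rot: [[0.998, -0.001, 0.059], [-0.059, 0.001, 0.998], [-0.001, -1.0, 0.001]]
force: [0.2, -0.2, -0.3]
opening: 0.573
```

Run:
```python
from h import *
p,d,K,T=snap("wrist","w5");w=cloud(d,K,T)
m=(abs(w[...,0]-.4826)<.03)&(abs(w[...,1]-.0905)<.03)&(w[...,2]>.118)&(w[...,2]<.14)
q=w[m];print(m.sum(),"grip top z",np.median(q[:,2]),cv2.minAreaRect(np.array([ray(u,v,.126,K,T)[:2] for v,u in np.argwhere(m)],np.float32)), "expect .126, (.4826,.0905)")
ps,ds,Ks,Ts=snap("scene","scene5")
a=cv2.resize(p[...,::-1],(640,400))[:,120:520];b=cv2.resize(ps[125:315,225:415,::-1],(400,400),interpolation=cv2.INTER_CUBIC)
cv2.imwrite("pics/end.png",np.hstack([a,b]))
```

```text
1087 grip top z 0.1253823188470149 ((0.4827083349227905, 0.09088921546936035), (0.02942597307264805, 0.023110197857022285), 86.62755584716797) expect .126, (.4826,.0905)
```

View pics/end.png

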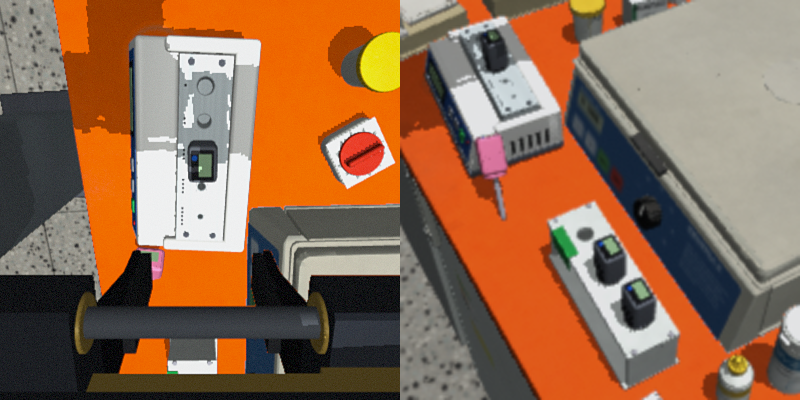

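The thermometer stands in well 3 at (203,162), upright. Wells 1, 2, 4 and 5 are free, and the tagged hole at (585,233) is empty. The other two thermometers are in place, so I'll hand in.

```bash
python3 -c "
from rig import workorder
print(workorder.hand_in())"
```

```text
the job is handed in; nothing more can be done
None
```

The tagged thermometer is seated upright in well 3 with its collar on the block, and the job is handed in (no verdict is reported).

- **Sizing by feel:** wells 1, 2 and 3 each took the stem 18–19 mm deep with no resistance. Well 4 refused it about 1.7 mm in, and a second, firmer push read 10–12 N with no travel. That is more than the 3 N stop suggested for a light push, but below the 30 N limit. The stem measured about 8.3 mm in the picture, which fits a 9 mm stem.
- **Seating:** I lowered it slowly into well 3; the collar met the block at the predicted height, and the wrist force peaked at about 9 N.
- **Last checks:**
  - Its grip top is at z 0.125 m (0.126 m expected), and its axis is within 0.5 mm of the well's.
  - The tagged hole is empty and the other two thermometers are upright in their places.
  - I saw no bystander move; the tub and bottle were judged by eye only, and no positions were measured.
  - The gripper is clear of everything.
- **Disagreements:** one hold reading at well 4 sagged to 1.3 N, which is why I pushed a second time. The first drive call was refused for missing keys and moved nothing.

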